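# Put the ultrasonic cleaner to dry for the night

### The arm

A 6-joint arm with a two-finger parallel gripper is mounted at the origin on the work surface. World frame = base frame: x ahead of the robot, y to its left, z up, the work surface at z = 0. Lengths are in mm, angles in rad, forces in N, time in s.
With the tool pointing down it reaches from about 350 to 875 mm from the base axis. Payload 4.2 kg.
Tool frame: the origin (TCP) lies at the very end of the fingers, on their centre line; the grasp point (between the pads) lies arm.grip_point_offset behind it (arm.grip_point_offset is the distance from the TCP to the grasp point, in mm); z points along the fingers, y is the line along which they close (so a half turn about z gives the same grasp; the last joint's range is limited). The gripper opens to 85 mm and grips with 20 to 120 N. Pads are 22 mm wide; open, the fingers measure 114 mm over their backs; the gripper's body (76 mm by 85 mm) begins 54 mm behind the grasp point. The pads swing forward as they close: fully open they stand 13 mm farther back than shut.
Start: joints at [-0.877, 0.385, 0.008, 0, -1.194, -0.259], TCP at [263.28, -566.818, 231.312] pointing down, gripper open.
Joint ranges: [-3.14, 3.14], [-1.21, 2.06], [-1.07, 1.41], [-3.16, 2.05], [-2.99, -0.16], [-3.1, 3.1]. Speed limits (rad/s): [2.79, 2.79, 3.14, 3.14, 3.14, 3.14].

### API

Orientations are given as a unit quaternion [x, y, z, w].
In Python, from bench import arm, cams, ticket gives the robot as it stands.
- The arm moves only by the tool servo_tool, never from a script. Its argument "commands" is a list that holds one entry, the list of rows, each a list of 7 numbers: the closure in counts, from 0 (fully open) to 255 (shut), then the shift along the tool's x, y, z in m, then the turn, a rotation vector about the tool's x, y, z in degrees. In form: [[[grip, x, y, z, ax, ay, az], ...]]. A call has 1 to 10 rows; each row shifts and turns the commanded pose from where the row before left it, along the tool's axes as they then stand; what a row does not reach is not made up. A row lasts 1/12 s, in which the tool goes at most 41.7 mm and 7.16 degrees, less where a joint would pass 70% of its speed; a pose out of reach is approached as far as the arm can. A call with a gripper value outside its range is refused whole. The fingers move at their own pace and stop on an object; the grip force is fixed at half the most. Time passes only in rows, so rows that do not move let the fingers close. It gives the time, the measured TCP pose, the force, the opening and the grip force at its end, in the units of the state.
- arm.read_state(): the state, without advancing time (a new reading comes with each control period).
- cams.get_image(name): name is "scene" or "side" or "wrist"; returns a dict with "frame" (384x512x3 uint8, blue, green, red), "K" (3x3 intrinsics, pixels), "k1" (the pictures are not rectified: a ray, as slopes to the right and down, at radius r is drawn at 1 + k1 r^2 times it, then the intrinsics apply), "T" (4x4, takes a point from camera to world coordinates). Camera axes: x right, y up, looking along -z (the intrinsics and any distortion apply to the point x, -y, -z); pixel columns grow to the right and rows downward; lengths in mm; the calibration is good to about 2 mm. A picture is of the moment at which its call begins. There is no depth.
- ticket.job_done(): hands the job in; it is judged then, once.
The state is a dict: "clock": time; "joints": joint angles; "joint_vel": joint speeds; "joint_efforts": joint torques, N m; "position": TCP position; "ee_rot": TCP orientation; "contact_force": force on the tool from outside, world axes, zero at the start; "wrist_torque": the same for the moment, N m; "gripper_width": finger opening in mm; "grasp_force": force on a finger pad.
Only numpy, scipy, OpenCV 4.12 (cv2) and the standard library are available. Lean on these libraries where they do the work, as an engineer would, in place of code of your own. Each camera call takes 0.05 s, during which the arm holds its last target. There are 200 camera calls.

### The job

The ultrasonic cleaner has just been drained. Lift the instrument basket out of it, keeping it level, and set it down gently to stand flat in the drip tray beside; and turn the lever of the drain valve back to half open, 45 degrees between along the pipe and across it, so that the ball's cavity dries too. Leave the other things on the bench where they are.

Things in the scene. Friction and masses are not known exactly. Their poses are not given: they have to be found in the camera images.
- cleaner: Ultrasonic cleaner, fixed to the bench: light grey box 176 mm (its x) x 266 mm (its y) x 160 mm high, with an open steel tank in its top (mouth 120 x 206 mm, centred, floor 65 mm above the bench). Origin at the bench under the box's middle; x points away from the control panel, y along its length, z up. A brass drain pipe leaves the middle of its -y end.
- valve_stem (a point): Point on the upright stem axis of the ball valve in the drain pipe; in the cleaner's frame at (0, -203, 92) mm, 70 mm out from the box. The pipe runs along the cleaner's -y, 45 mm above the bench, and turns down into a spout 126 mm out. Pipe and valve stay below 64 mm, save the stem (to 93 mm).
- drain_lever (a joint): Lever angle about the valve's upright stem, rad. 0 = shut: it lies across the pipe, pointing along the cleaner's -x (panel side). It grows counter-clockwise seen from above to 1.571 = fully open: along the pipe, pointing along the cleaner's -y. Half open is 0.785. Stops at both ends; steady friction of 0.3 N m (4 N at the grip), no spring, stays where left.
- lever_grip (a point): Middle of the grey sleeve on the lever, 75 mm out from the stem axis and 90 mm above the bench. The sleeve is 70 mm long (along the lever), 18 mm wide and 12 mm high (84 to 96 mm above the bench). The point's -x axis points outward along the lever.
- basket: Loose steel wire basket with hand instruments fixed in it: 100 mm (its x) x 184 mm (its y) x 75 mm high, 0.4 to 0.75 kg. Origin at the centre of its flat underside, z up. Lugs at its y ends reach 121 mm from the middle, 67 mm above the underside; at the start it hangs by them on the tank's rim, underside 93 mm above the bench, 10 mm play all round. It must rise 67 mm to clear the rim.
- basket_handle (a point): Middle of the basket's fixed arched handle, straight over the basket's origin, 127 mm above its underside. The handle's top is a straight bar along the basket's y with a round black grip 14 mm thick and 90 mm long; the bare 6 mm wire runs on 15 mm at each end, then slopes down to the basket's ends.
- tray: Stainless drip tray, fixed to the bench: 170 mm (its x) x 260 mm (its y), rim 18 mm high, inside 164 x 254 mm, with a ribbed grey mat. Origin at the bench under its centre, z up.
- tray_rest (a point): Centre of the tray at the height of the mat's ribs, 6 mm above the bench: where the basket's underside rests.
- detergent: Bystander: white detergent bottle, 68 mm wide, 190 mm tall, standing 40 to 70 mm behind the cleaner (+x side). Origin at the centre of its underside.
- jug: Bystander: small white plastic measuring jug with a side handle, 72 mm wide, 85 mm tall, on the far side (+x) of the drain pipe, clear of the lever's swing. Origin at the centre of its underside.
- dish: Bystander: shallow round steel dish, 120 mm wide, 35 mm high, on the right, beyond the drain valve. Origin at the centre of its underside.
- brush: Bystander: white cleaning brush, 170 mm long, lying on the bench near the robot. Origin on its underside, near the middle.
- bur_jar: Bystander: small glass jar with a steel cap, 52 mm wide, 60 mm tall, near the robot on its right. Origin at the centre of its underside.
- glove_box: Bystander: cardboard glove box, 120 x 240 x 75 mm, beyond the tray. Origin at the centre of its underside.
Mind the look-alikes: they are no part of the job. Leave any pink look-alike of the basket alone.

How it is judged (in metres and radians):
At the end, for the whole second after the job is handed in: The basket stands still and flat inside the drip tray (underside within 5 mm of the ribs, tilt under 3 degrees, centre within 60 mm of the tray's centre) and the drain lever is left at 45 degrees, within 8 degrees (0.645 to 0.925 rad) (z of basket in the frame of tray_rest between -0.005 and 0.005 m and horizontal distance between basket and tray_rest below 0.06 m and angle between basket's own z axis and vertical below 0.05 rad and linear speed of basket below 0.02 m/s and value of joint drain_lever between 0.645 and 0.925 rad); the robot touches nothing.
It fails at once if the basket is tipped by more than 20 degrees (angle between basket's own z axis and vertical above 0.35 rad).
It fails at once if the basket is let fall from more than about 10 mm (faster than 0.45 m/s with the fingers off it) (linear speed of basket above 0.45 m/s and contact force between the fingers and basket below 0.2 N).
It fails at once if the basket is banged or pressed onto the tray with over 45 N (contact force between basket and tray above 45 N).
It fails at once if another thing on the bench is shifted by more than 30 mm (distance of any of detergent, jug, dish, brush, bur_jar, glove_box from where it was at the start of the episode above 0.03 m).
It also fails if it takes over 64 s, if anything falls off the work surface, if the arm or the gripper's body presses on something with over 40 N, if the wrist force passes 120 N, or if a joint passes its speed limit or range.

## Working session

There is one attempt and no reset: what is moved stays moved. The work goes in short steps, Python scripts to look and compute and a tool call to move; the robot and the scene stay as the last step left them, time stands still between calls to the robot, and variables do not carry over. Pictures are saved under pics/ and viewed, at most 10 in all, crops included, and the job is handed in when it is done.

Besides the shell and the picture viewer there is one more tool, called after "Call:" as name(argument=value, ...), one argument or row to a line, values as JSON. servo_tool: Moves the arm, as the interface text tells. Its arguments: {"type":"object","properties":{"commands":{"type":"array","items":{"type":"array","items":{"type":"array","items":{"type":"number"}}}}},"required":["commands"]}

```bash
mkdir -p pics
cat > h.py <<'E'
import numpy as np, cv2
from scipy.spatial.transform import Rotation as R
from bench import arm, cams, ticket
np.set_printoptions(precision=1,suppress=True)
def ray(c,u,v):
    K=np.array(c["K"]);T=np.array(c["T"]);k=c["k1"]
    d=np.array([(u-K[0,2])/K[0,0],(v-K[1,2])/K[1,1]]);s=d.copy()
    for _ in range(30): s=d/(1+k*(s@s))
    return T[:3,3],T[:3,:3]@np.array([s[0],-s[1],-1])
def atz(c,u,v,z):
    o,d=ray(c,u,v);return o+d*(z-o[2])/d[2]
def proj(c,p):
    K=np.array(c["K"]);T=np.array(c["T"])
    q=T[:3,:3].T@(np.array(p,float)-T[:3,3]);s=np.array([q[0],-q[1]])/-q[2]
    s=s*(1+c["k1"]*(s@s));return np.array([K[0,0]*s[0]+K[0,2],K[1,1]*s[1]+K[1,2]])
E
python3 - <<'E'
from h import *
import pickle
d={n:cams.get_image(n) for n in("scene","side","wrist")}
pickle.dump(d,open("c0.pkl","wb"))
for n in("scene","side"):
    cv2.imwrite(f"pics/{n}0.png",cv2.resize(d[n]["frame"],(800,600),interpolation=cv2.INTER_CUBIC)); print(n,np.array(d[n]["T"])[:3,3])
s=arm.read_state();print(s);print(arm.grip_point_offset,R.from_quat(s["ee_rot"]).as_matrix())
E
```

```text
scene [1187.1 -523.5  798.6]
side [  93.2 1191.9 1148.4]
{'clock': 0.15, 'joints': array([-0.9,  0.4,  0. , -0. , -1.2, -0.3]), 'joint_vel': array([-0., -0.,  0.,  0., -0., -0.]), 'joint_efforts': array([  0. , -39.3,  18.9,   4.2,  -0. ,  -0. ]), 'position': array([ 263.1, -566.4,  230.5]), 'ee_rot': array([-0.2,  1. ,  0. , -0. ]), 'contact_force': array([ 0.3,  0.1, -0.4]), 'wrist_torque': array([ 0., -0., -0.]), 'grasp_force': 0.0, 'gripper_width': 85.2920059868133}
18.700000000000003 [[-0.9 -0.4 -0. ]
 [-0.4  0.9  0. ]
 [ 0.   0.  -1. ]]
```

View pics/scene0.png

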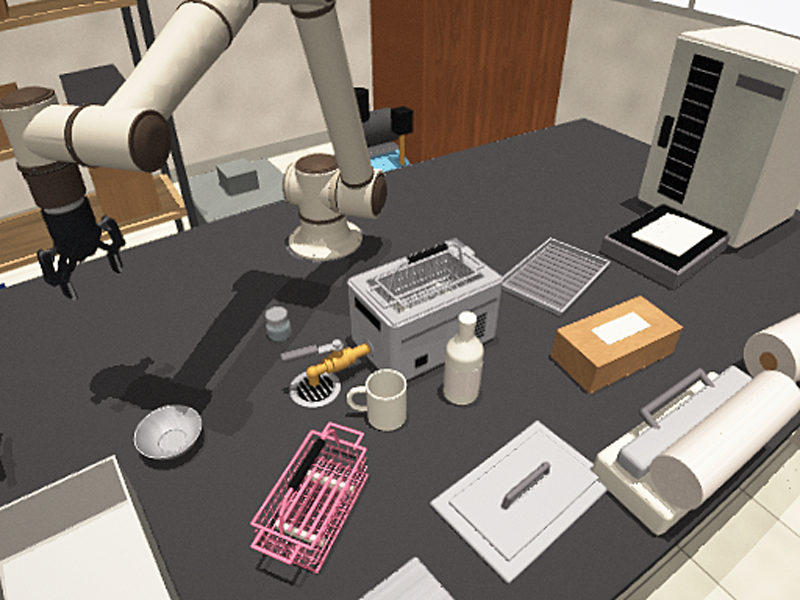

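View pics/side0.png

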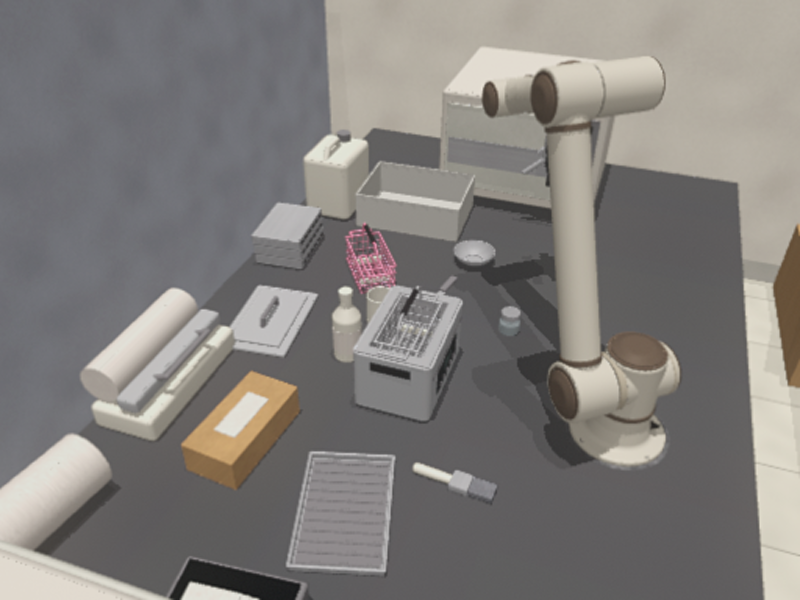

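Scene picture: the steel basket is in the cleaner, with its black grip at (430,252). The pink look-alike is at (310,490). The lever sleeve is at (298,352) and its stem at (337,345). The tray is at (556,275); the lid at (520,500) and the scale at (665,240) are not the tray. I choose the steel basket, the slatted tray at (556,275), and the grey lever, and check them in a close crop.

Run:
```python
from h import *
import pickle
d=pickle.load(open("c0.pkl","rb"))
a=cv2.resize(d["scene"]["frame"][145:270,170:400],None,fx=3.4,fy=3.4,interpolation=cv2.INTER_CUBIC)
cv2.imwrite("pics/sc1.png",a)
b=cv2.resize(d["side"]["frame"][170:375,180:330],None,fx=2.9,fy=2.9,interpolation=cv2.INTER_CUBIC)
cv2.imwrite("pics/si1.png",b);print(a.shape,b.shape)
```

```text
(425, 782, 3) (594, 435, 3)
```

View pics/sc1.png

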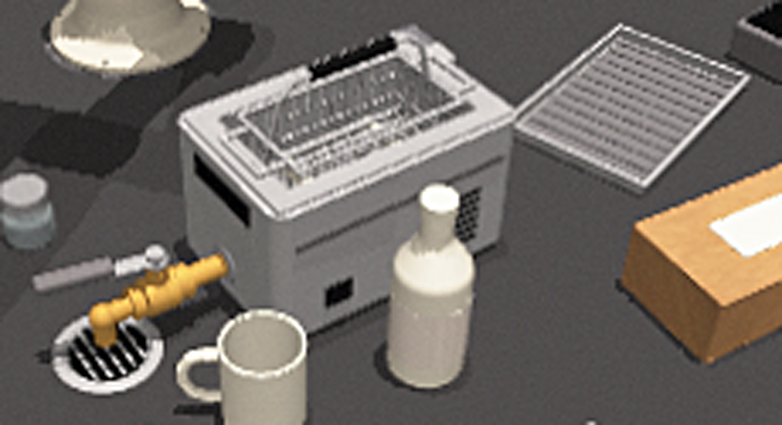

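View pics/si1.png

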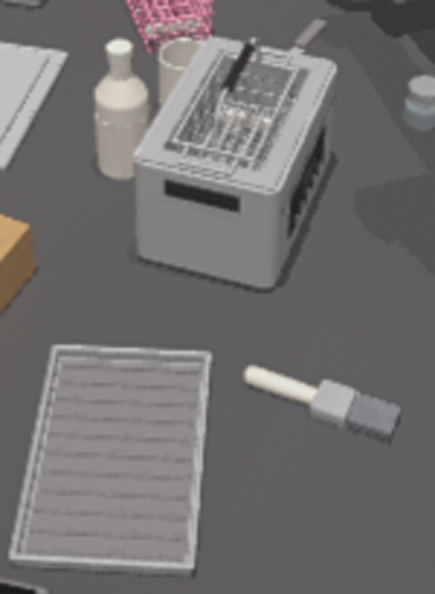

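The crops confirm the choice: black grip at (310,72)–(397,43) in the scene crop and (228,90)–(250,42) in the side crop; lever shut, sleeve at (36,280)–(112,266), stem at (155,257); tray corners clear in both.

Run:
```python
from h import *
import pickle
d=pickle.load(open("c0.pkl","rb"));S,D=d["scene"],d["side"]
sc=lambda u,v,z:atz(S,170+(u+.5)/3.4-.5,145+(v+.5)/3.4-.5,z)
si=lambda u,v,z:atz(D,180+(u+.5)/2.9-.5,170+(v+.5)/2.9-.5,z)
def show(n,f,ps,z):
    p=np.array([f(*q,z) for q in ps]);print(n,p[:,:2].tolist() if 0 else p[:,:2].round(0).tolist(),"mean",p.mean(0),"edges",np.linalg.norm(np.roll(p,-1,0)-p,axis=1));return p
show("box sc",sc,[(182,122),(275,217),(515,118),(402,28)],160)
show("box si",si,[(135,157),(275,190),(335,62),(203,40)],160)
show("grip sc",sc,[(310,72),(397,43)],220)
show("grip si",si,[(228,90),(250,42)],220)
show("tray sc",sc,[(620,27),(748,75),(645,185),(515,122)],18)
show("tray si",si,[(55,347),(211,352),(192,568),(12,557)],18)
show("lever sc",sc,[(36,280),(112,266),(155,257)],90)
show("lever si",si,[(325,25),(297,48)],90)
show("jar sc",sc,[(25,186)],60);show("bottle",sc,[(440,195)],190);show("jug",sc,[(262,335)],85)
show("brush",si,[(245,375),(380,415)],10)
show("gbox",sc,[(637,225),(708,305)],75)
```

```text
box sc [[406.0, -137.0], [561.0, -137.0], [566.0, 116.0], [388.0, 123.0]] mean [480.2  -8.9 160. ] edges [155.6 253.3 177.9 261.2]
box si [[556.0, 119.0], [389.0, 118.0], [390.0, -137.0], [562.0, -125.0]] mean [474.4  -6.2 160. ] edges [166.8 255.5 171.9 244.1]
grip sc [[476.0, -47.0], [481.0, 43.0]] mean [478.6  -1.7 220. ] edges [90.3 90.3]
grip si [[473.0, 38.0], [479.0, -61.0]] mean [476.  -11.2 220. ] edges [99. 99.]
tray sc [[356.0, 494.0], [515.0, 546.0], [590.0, 293.0], [433.0, 253.0]] mean [473.7 396.5  18. ] edges [167.  263.7 162.  253.1]
tray si [[584.0, 295.0], [419.0, 244.0], [347.0, 500.0], [512.0, 546.0]] mean [465.4 396.2  18. ] edges [172.6 265.6 170.8 260.4]
lever sc [[450.0, -309.0], [470.0, -247.0], [480.0, -210.0]] mean [ 466.6 -255.5   90. ] edges [ 65.6  37.9 103.5]
lever si [[447.0, -311.0], [468.0, -245.0]] mean [ 458.  -277.9   90. ] edges [69.7 69.7]
jar sc [[290.0, -256.0]] mean [ 290.4 -256.1   60. ] edges [0.]
bottle [[640.0, -33.0]] mean [640.2 -32.5 190. ] edges [0.]
jug [[605.0, -179.0]] mean [ 605.3 -179.1   85. ] edges [0.]
brush [[375.0, 256.0], [224.0, 258.0]] mean [299.4 257.   10. ] edges [151.8 151.8]
gbox [[671.0, 185.0], [779.0, 160.0]] mean [724.8 172.4  75. ] edges [110.7 110.7]
```

The lever direction reads about 73° (nearly open), not shut. Box edges run along world y, so cleaner yaw is about 0. I do the lever first.

```bash
cat >> h.py <<'E'
def go(p,yaw=None):
    "shift in tool axes (mm) from now to p; turn about tool z (deg) to bring tool y to world angle yaw (mod 180)"
    s=arm.read_state();M=R.from_quat(s["ee_rot"]).as_matrix()
    t=np.degrees(np.arctan2(M[1,1],M[0,1]))
    print("pos",s["position"],"yaw_y",round(t,1),"tilt",M[:,2],"j",np.round(s["joints"],2),"F",s["contact_force"],"t",s["clock"])
    print("shift",M.T@(np.array(p)-s["position"]))
    if yaw is not None: print("turn_z",round(-((yaw-t+90)%180-90),1))
E
python3 -c "
from h import *
go([458,-278,170],163.5)"
```

```text
pos [ 263.1 -566.4  230.5] yaw_y 114.9 tilt [-0.  0. -1.] j [-0.9  0.4  0.  -0.  -1.2 -0.3] F [ 0.3  0.1 -0.4] t 0.15
shift [-298.3  179.4   60.7]
turn_z -48.6
```

Call:
servo_tool(
  commands=[
    [[0,-0.03,0.018,0.006,0,0,0],[0,-0.03,0.018,0.006,0,0,0],[0,-0.03,0.018,0.006,0,0,0],[0,-0.03,0.018,0.006,0,0,0],[0,-0.03,0.018,0.006,0,0,0],[0,-0.03,0.018,0.006,0,0,0],[0,-0.03,0.018,0.006,0,0,0],[0,-0.03,0.018,0.006,0,0,0],[0,-0.03,0.018,0.006,0,0,0],[0,-0.028,0.017,0.006,0,0,0]],
  ],
)

```text
clock: 0.98
position: [458.8, -277.2, 170.9]
ee_rot: [-0.216, 0.976, 0.0, -0.0]
contact_force: [0.1, -0.9, -0.7]
gripper_width: 85.2
grasp_force: 0.0
```

Call:
servo_tool(
  commands=[
    [[0,0,0,0,0,0,-7],[0,0,0,0,0,0,-7],[0,0,0,0,0,0,-7],[0,0,0,0,0,0,-7],[0,0,0,0,0,0,-7],[0,0,0,0,0,0,-7],[0,0,0,0,0,0,-6.6],[0,0,0,0,0,0,0],[0,0,0,0,0,0,0]],
  ],
)

```text
clock: 1.73
position: [458.0, -278.9, 171.1]
ee_rot: [-0.597, 0.802, 0.0, -0.0]
contact_force: [0.1, -0.1, 0.5]
gripper_width: 85.1
grasp_force: 0.0
```

```bash
python3 -c "
from h import *
go([458,-278,170],163.5)
c=cams.get_image('wrist')
import pickle;pickle.dump(c,open('w1.pkl','wb'))
print(np.array(c['T']))
for p in ([478,-210,92],[458,-278,90]):print(proj(c,p)*1.5)
cv2.imwrite('pics/w1.png',cv2.resize(c['frame'],None,fx=1.5,fy=1.5))"
```

```text
pos [ 458.  -278.9  171.1] yaw_y 163.3 tilt [-0.  0. -1.] j [-0.2  0.3 -0.3 -0.  -1.  -0.1] F [ 0.1 -0.1  0.5] t 1.7333
shift [-0.8  0.2  1.1]
turn_z -0.2
[[  -1.    -0.3   -0.1  437.9]
 [   0.3   -0.9   -0.3 -342.4]
 [  -0.    -0.3    1.   313.6]
 [   0.     0.     0.     1. ]]
[376.8 402.3]
[376.2 289.2]
```

View pics/w1.png

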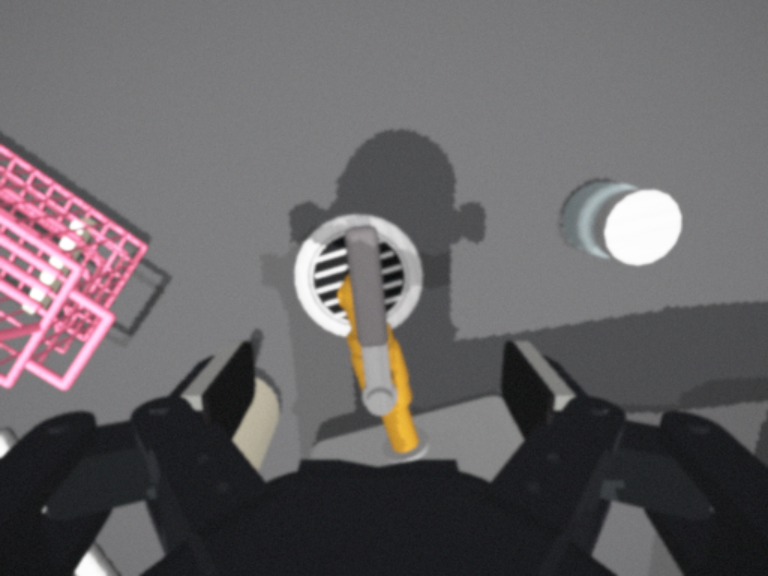

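Wrist view: stem cap at (378,401), sleeve from (361,230) to (374,345), pipe meeting the box at (408,445). The predictions agree within a few mm.

```bash
python3 -c "
from h import *
import pickle;c=pickle.load(open('w1.pkl','rb'))
s=atz(c,378/1.5,401/1.5,93);a=atz(c,361/1.5,232/1.5,96);b=atz(c,374/1.5,345/1.5,96)
pb=atz(c,404/1.5,448/1.5,45); pe=atz(c,348/1.5,290/1.5,55)
print(s,a,b,pb,pe, np.linalg.norm(a-b))
m=(a+b)/2;v=m-s;print(m,np.linalg.norm(v[:2]),'lever world dir',np.degrees(np.arctan2(-v[1],-v[0])), np.degrees(np.arctan2(-(a-b)[1],-(a-b)[0])))
"
```

```text
[ 476.9 -211.2   93. ] [ 456.1 -312.4   96. ] [ 468.2 -248.2   96. ] [ 477.9 -138.6   45. ] [ 479.  -272.7   55. ] 65.30939084849122
[ 462.2 -280.3   96. ] 70.6223249867383 lever world dir 77.96783393447593 79.2901211828313
```

```bash
python3 -c "
from h import *
go([462,-283,73],168)"
```

```text
pos [ 458.  -278.9  171.2] yaw_y 163.3 tilt [-0.  0. -1.] j [-0.2  0.3 -0.3 -0.  -1.  -0.1] F [-0.3 -0.1  0.7] t 1.7833
shift [ 2.8 -5.  98.2]
turn_z -4.7
```

Call:
servo_tool(
  commands=[
    [[0,0.003,-0.005,0,0,0,-4.7],[0,0,0,0.025,0,0,0],[0,0,0,0.025,0,0,0],[0,0,0,0.025,0,0,0],[0,0,0,0.015,0,0,0],[0,0,0,0.008,0,0,0],[0,0,0,0,0,0,0]],
  ],
)

```text
clock: 2.37
position: [461.0, -282.9, 71.5]
ee_rot: [-0.63, 0.776, 0.002, -0.001]
contact_force: [0.0, 0.6, 0.6]
gripper_width: 85.5
grasp_force: 0.0
```

Call:
servo_tool(
  commands=[
    [[255,0,0,0,0,0,0],[255,0,0,0,0,0,0],[255,0,0,0,0,0,0],[255,0,0,0,0,0,0],[255,0,0,0,0,0,0],[255,0,0,0,0,0,0],[255,0,0,0,0,0,0],[255,0,0,0,0,0,0]],
  ],
)

```text
clock: 3.03
position: [462.7, -283.5, 74.2]
ee_rot: [-0.631, 0.776, -0.001, 0.0]
contact_force: [-0.6, 1.0, 5.6]
gripper_width: 16.7
grasp_force: 59.3
```

```bash
python3 -c "
from h import *
s=np.array([477,-211.])
import math
p=arm.read_state()['position'];v=p[:2]-s
th=math.degrees(math.atan2(-v[1],-v[0]));r=np.hypot(*v);print(th,r)
a=math.radians(45);go([477-r*math.cos(a),-211-r*math.sin(a),p[2]],135)
print(arm.read_state()['gripper_width'],arm.read_state()['grasp_force'])"
```

```text
78.83992574790007 73.86488168261477
pos [ 462.7 -283.5   74.2] yaw_y 168.2 tilt [ 0. -0. -1.] j [-0.2  0.4 -0.4  0.  -0.8  0. ] F [-0.6  1.   5.6] t 3.0333
shift [-12.1  41.3  -0.1]
turn_z 33.2
16.714831241578548 59.25714075565338
```

Call:
servo_tool(
  commands=[
    [[255,-0.0003,0.0072,0,0,0,5.6],[255,-0.0003,0.0072,0,0,0,5.6],[255,-0.0003,0.0072,0,0,0,5.6],[255,0,0,0,0,0,0]],
  ],
)

```text
clock: 3.37
position: [441.3, -275.7, 74.2]
ee_rot: [-0.509, 0.861, -0.0, 0.0]
contact_force: [-1.3, 0.8, 6.5]
gripper_width: 16.5
grasp_force: 59.3
```

```bash
python3 -c "
from h import *
import math
p=arm.read_state()['position'];v=p[:2]-[477,-211.]
print(math.degrees(math.atan2(-v[1],-v[0])),np.hypot(*v))
a=math.radians(45);r=74;go([477-r*math.cos(a),-211-r*math.sin(a),p[2]],135)"
```

```text
61.13135275941466 73.85175055880248
pos [ 441.3 -275.7   74.2] yaw_y 151.2 tilt [ 0. -0. -1.] j [-0.2  0.4 -0.5  0.  -0.7 -0.3] F [-1.3  0.8  6.5] t 3.3667
shift [-2.8 20.6 -0. ]
turn_z 16.2
```

Call:
servo_tool(
  commands=[
    [[255,-0.0003,0.007,0,0,0,5.4],[255,-0.0003,0.007,0,0,0,5.4],[255,-0.0003,0.007,0,0,0,5.4],[255,0,0,0,0,0,0],[255,0,0,0,0,0,0]],
  ],
)

```text
clock: 3.78
position: [424.6, -263.2, 74.2]
ee_rot: [-0.384, 0.923, -0.0, -0.0]
contact_force: [-3.2, 1.9, 7.7]
gripper_width: 17.1
grasp_force: 59.6
```

Call:
servo_tool(
  commands=[
    [[0,0,0,0,0,0,0],[0,0,0,0,0,0,0],[0,0,0,0,0,0,0],[0,0,0,0,0,0,0],[0,0,0,-0.02,0,0,0],[0,0,0,-0.035,0,0,0],[0,0,0,-0.035,0,0,0],[0,0,0,-0.035,0,0,0],[0,0,0,-0.035,0,0,0],[0,0,0,-0.035,0,0,0]],
  ],
)

```text
clock: 4.62
position: [424.5, -263.4, 269.9]
ee_rot: [-0.384, 0.923, 0.0, -0.0]
contact_force: [0.9, -0.2, 0.1]
gripper_width: 85.4
grasp_force: 0.0
```

```bash
python3 -c "
from h import *
import pickle
go([477,-6,290],180)
c=cams.get_image('wrist')
pickle.dump(c,open('w2.pkl','wb'))
cv2.imwrite('pics/w2.png',cv2.resize(c['frame'],None,fx=1.5,fy=1.5))"
```

```text
pos [ 424.5 -263.4  269.9] yaw_y 135.2 tilt [-0.  0. -1.] j [-0.2  0.1 -0.2 -0.  -1.2 -0.6] F [ 0.9 -0.2  0.1] t 4.6167
shift [-219.6  144.1  -20.1]
turn_z -44.8
```

View pics/w2.png

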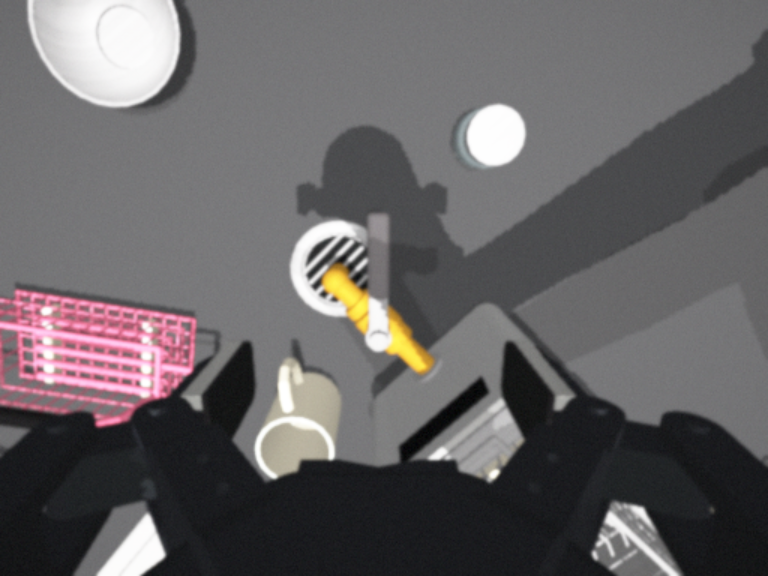

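Lever sleeve at (378,215)–(378,295), stem at (378,340); pipe meets the box at (428,367) and its elbow is at (337,278). I measure the angle between lever and pipe.

```bash
python3 -c "
from h import *
import pickle;c=pickle.load(open('w2.pkl','rb'))
f=lambda u,v,z:atz(c,u/1.5,v/1.5,z)
s=f(378,340,93);a=f(378,216,96);pb=f(426,367,45);pe=f(337,278,50)
an=lambda v:np.degrees(np.arctan2(-v[1],-v[0]))
print(s,a,pb,pe,an(a-s),an(pe-pb),an(s-pb))
p1,p2=f(375,388,160),f(490,303,160);print('box edge',p1,p2,an(p1-p2)+0)"
```

```text
[ 475.6 -210.4   93. ] [ 402.6 -283.9   96. ] [ 477.2 -141.9   45. ] [ 472.4 -266.4   50. ] 45.24039624882586 87.83126780912933 88.67037585409194
box edge [ 481.2 -207.6  160. ] [ 385.5 -198.8  160. ] 174.7436215240414
```

Call:
servo_tool(
  commands=[
    [[0,-0.022,0.0144,-0.003,0,0,0],[0,-0.022,0.0144,-0.003,0,0,0],[0,-0.022,0.0144,-0.003,0,0,0],[0,-0.022,0.0144,-0.003,0,0,0],[0,-0.022,0.0144,-0.003,0,0,0],[0,-0.022,0.0144,-0.003,0,0,0],[0,-0.022,0.0144,-0.003,0,0,0],[0,-0.022,0.0144,-0.003,0,0,0],[0,-0.022,0.0144,-0.003,0,0,0],[0,-0.022,0.0144,-0.003,0,0,0]],
  ],
)

```text
clock: 5.5
position: [477.7, -4.6, 298.0]
ee_rot: [-0.384, 0.923, 0.0, -0.0]
contact_force: [0.4, 0.2, -0.0]
gripper_width: 85.3
grasp_force: 0.0
```

Call:
servo_tool(
  commands=[
    [[0,0,0,0,0,0,-7],[0,0,0,0,0,0,-7],[0,0,0,0,0,0,-7],[0,0,0,0,0,0,-7],[0,0,0,0,0,0,-7],[0,0,0,0,0,0,-7],[0,0,0,0,0,0,-2.8],[0,0,0,0,0,0,0],[0,0,0,0,0,0,0]],
  ],
)

```text
clock: 6.25
position: [477.7, -6.0, 297.9]
ee_rot: [-0.707, 0.708, 0.0, -0.0]
contact_force: [-0.9, 0.2, -0.1]
gripper_width: 85.3
grasp_force: 0.0
```

```bash
python3 -c "
from h import *
import pickle
go([477,-6,220-18.7],180)
c=cams.get_image('wrist')
pickle.dump(c,open('w3.pkl','wb'))
print(proj(c,[477,-6,220])*1.5)
cv2.imwrite('pics/w3.png',cv2.resize(c['frame'],None,fx=1.5,fy=1.5))"
```

```text
pos [477.7  -6.  297.9] yaw_y 179.9 tilt [-0. -0. -1.] j [ 0.3  0.1 -0.2 -0.  -1.3 -0.3] F [-0.9  0.2 -0.1] t 6.25
shift [ 0.   0.6 96.6]
turn_z -0.1
[376.8 288.9]
```

View pics/w3.png

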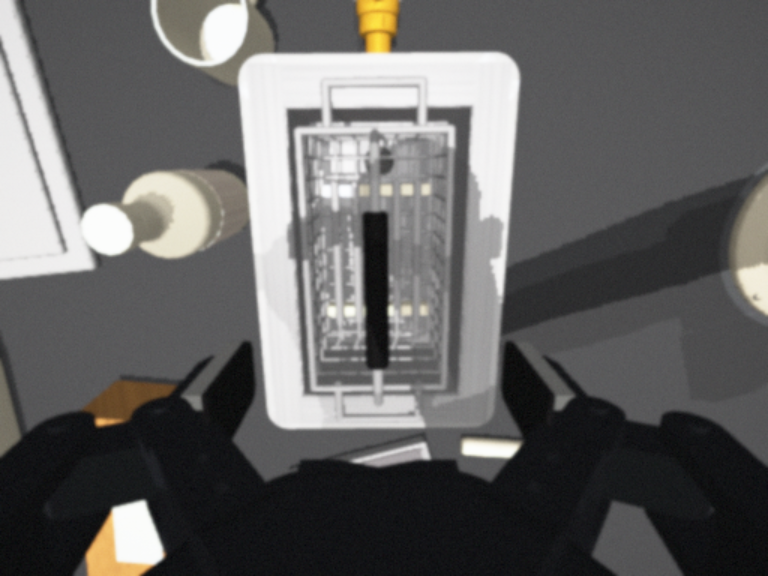

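Black grip spans (375,212)–(377,368), between the fingers and aligned with them. Nothing is in the way.

```bash
python3 -c "
from h import *
import pickle;c=pickle.load(open('w3.pkl','rb'))
f=lambda u,v,z:atz(c,u/1.5,v/1.5,z)
a=f(375,213,225);b=f(377,367,225);m=(a+b)/2;print(a,b,np.linalg.norm(a-b),m)
go([m[0],m[1],201.5],180+np.degrees(np.arctan2(-(b-a)[0],(b-a)[1])))
for z in (250,260):go([m[0],m[1],z])
S=cams.get_image('scene')"
```

```text
[477.9 -48.6 225. ] [477.   39.3 225. ] 87.88112790556994 [477.4  -4.6 225. ]
pos [477.7  -5.9 297.9] yaw_y 179.9 tilt [-0. -0. -1.] j [ 0.3  0.1 -0.2 -0.  -1.3 -0.3] F [-0.2  0.3  0.2] t 6.3
shift [-1.3  0.2 96.4]
turn_z -0.7
pos [477.7  -5.9 297.9] yaw_y 179.9 tilt [-0. -0. -1.] j [ 0.3  0.1 -0.2 -0.  -1.3 -0.3] F [-0.2  0.3  0.2] t 6.3
shift [-1.3  0.2 47.9]
pos [477.7  -5.9 297.9] yaw_y 179.9 tilt [-0. -0. -1.] j [ 0.3  0.1 -0.2 -0.  -1.3 -0.3] F [-0.2  0.3  0.2] t 6.3
shift [-1.3  0.2 37.9]
```

Call:
servo_tool(
  commands=[
    [[0,-0.001,0,0.02,0,0,-0.5],[0,0,0,0.025,0,0,0],[0,0,0,0.025,0,0,0],[0,0,0,0.017,0,0,0],[0,0,0,0.01,0,0,0],[0,0,0,0,0,0,0]],
  ],
)

```text
clock: 6.85
position: [476.1, -5.3, 198.8]
ee_rot: [0.71, -0.704, -0.002, 0.002]
contact_force: [0.3, 0.4, -0.8]
gripper_width: 85.5
grasp_force: 0.0
```

Call:
servo_tool(
  commands=[
    [[255,0,0,0,0,0,0],[255,0,0,0,0,0,0],[255,0,0,0,0,0,0],[255,0,0,0,0,0,0],[255,0,0,0,0,0,0],[255,0,0,0,0,0,0],[255,0,0,0,0,0,0],[255,0,0,0,0,0,0],[255,0,0,0,0,0,0]],
  ],
)

```text
clock: 7.6
position: [478.4, -4.8, 202.0]
ee_rot: [0.71, -0.704, 0.001, -0.001]
contact_force: [0.6, 0.7, 2.2]
gripper_width: 12.2
grasp_force: 58.5
```

Call:
servo_tool(
  commands=[
    [[255,0,0,-0.005,0,0,0],[255,0,0,-0.008,0,0,0],[255,0,0,-0.008,0,0,0],[255,0,0,-0.009,0,0,0],[255,0,0,-0.01,0,0,0]],
  ],
)

```text
clock: 8.02
position: [477.3, -5.0, 241.8]
ee_rot: [0.71, -0.704, -0.0, 0.0]
contact_force: [-0.2, -1.2, -4.8]
gripper_width: 11.9
grasp_force: 58.5
```

```bash
python3 -c "
from h import *
s=arm.read_state();print(s['position'],s['contact_force'],s['wrist_torque'],s['gripper_width'],s['grasp_force'])
c=cams.get_image('scene');cv2.imwrite('pics/lift.png',cv2.resize(c['frame'][90:270,200:410],None,fx=2.8,fy=2.8,interpolation=2))"
```

```text
[477.3  -5.  241.8] [-0.2 -1.2 -4.8] [ 0. -0. -0.] 11.933117051812605 58.487375378608704
```

View pics/lift.png

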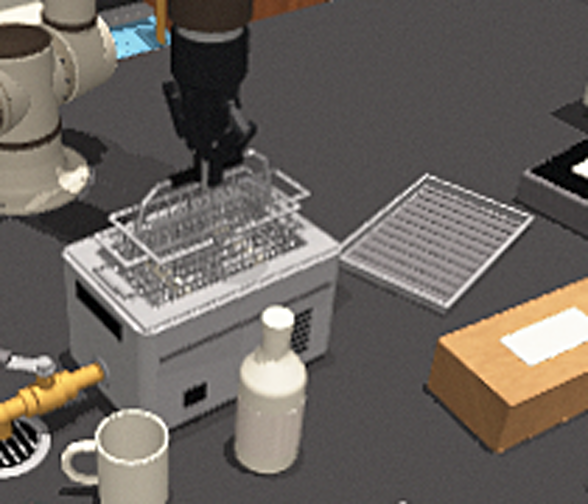

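Basket is held level at the grip centre and clear of snags. Tray centre is about (470,396) with yaw about +16.5°. I raise it, carry it across, and turn.

Call:
servo_tool(
  commands=[
    [[255,0,0,-0.01,0,0,0],[255,0,0,-0.012,0,0,0],[255,0,0,-0.014,0,0,0],[255,0,0,-0.014,0,0,0],[255,0,0,-0.014,0,0,0],[255,0,0,-0.01,0,0,0],[255,0,0,-0.005,0,0,0]],
  ],
)

```text
clock: 8.65
position: [478.2, -4.9, 322.1]
ee_rot: [0.71, -0.704, 0.001, -0.001]
contact_force: [-0.2, 0.4, -4.8]
gripper_width: 12.2
grasp_force: 58.7
```

Call:
servo_tool(
  commands=[
    [[255,-0.01,0,0,0,0,0],[255,-0.018,0,0,0,0,0],[255,-0.025,0,0,0,0,0],[255,-0.025,0,0,0,0,0],[255,-0.025,0,0,0,0,0],[255,-0.025,0,0,0,0,0],[255,-0.025,0,0,0,0,0],[255,-0.025,0,0,0,0,0],[255,-0.025,0,0,0,0,0],[255,-0.025,0,0,0,0,0]],
  ],
)

```text
clock: 9.48
position: [474.8, 224.6, 319.2]
ee_rot: [0.71, -0.704, -0.0, 0.001]
contact_force: [-0.4, 0.6, -4.7]
gripper_width: 12.1
grasp_force: 58.7
```

Call:
servo_tool(
  commands=[
    [[255,-0.025,0,0,0,0,0],[255,-0.025,0,0,0,0,0],[255,-0.025,0,0,0,0,0],[255,-0.025,0,0,0,0,0],[255,-0.025,0,0,0,0,0],[255,-0.02,0,0,0,0,0],[255,-0.015,0,0,0,0,0],[255,-0.01,0,0,0,0,0],[255,0,0,0,0,0,0]],
  ],
)

```text
clock: 10.23
position: [473.8, 395.0, 318.9]
ee_rot: [0.711, -0.703, -0.0, 0.001]
contact_force: [-0.4, 0.7, -6.2]
gripper_width: 12.0
grasp_force: 58.6
```

Call:
servo_tool(
  commands=[
    [[255,0,0,0,0,0,-2],[255,0,0,0,0,0,-4],[255,0,0,0,0,0,-4],[255,0,0,0,0,0,-4],[255,0,0,0,0,0,-2],[255,0,0,0,0,0,0]],
  ],
)

```text
clock: 10.73
position: [474.2, 391.9, 320.4]
ee_rot: [0.801, -0.598, 0.0, 0.0]
contact_force: [0.2, -0.2, -3.9]
gripper_width: 11.9
grasp_force: 58.6
```

```bash
python3 -c "
from h import *
go([470,396,125],196.5)"
```

```text
pos [474.2 391.9 320.4] yaw_y -163.5 tilt [-0. -0. -1.] j [ 0.9  0.3  0.1 -0.  -1.4 -0.7] F [ 0.2 -0.2 -3.9] t 10.7333
shift [ -5.2   2.7 195.4]
turn_z -0.0
```

Call:
servo_tool(
  commands=[
    [[255,-0.005,0.0025,0.01,0,0,0],[255,0,0,0.02,0,0,0],[255,0,0,0.025,0,0,0],[255,0,0,0.025,0,0,0],[255,0,0,0.025,0,0,0],[255,0,0,0.025,0,0,0],[255,0,0,0.025,0,0,0],[255,0,0,0.02,0,0,0],[255,0,0,0.01,0,0,0],[255,0,0,0,0,0,0]],
  ],
)

```text
clock: 11.57
position: [468.9, 395.5, 132.0]
ee_rot: [0.801, -0.599, -0.0, 0.003]
contact_force: [-0.9, -0.1, -5.7]
gripper_width: 12.3
grasp_force: 58.7
```

```bash
python3 -c "
from h import *
go([470,396,115],196.5)
c=cams.get_image('scene');cv2.imwrite('pics/low.png',cv2.resize(c['frame'][90:250,280:490],None,fx=3,fy=3,interpolation=2))"
```

```text
pos [468.9 395.5 132. ] yaw_y -163.6 tilt [-0. -0. -1.] j [ 1.   0.5 -0.1 -0.  -1.  -0.7] F [-0.9 -0.1 -5.7] t 11.5667
shift [-0.3 -1.4 17. ]
turn_z -0.1
```

View pics/low.png

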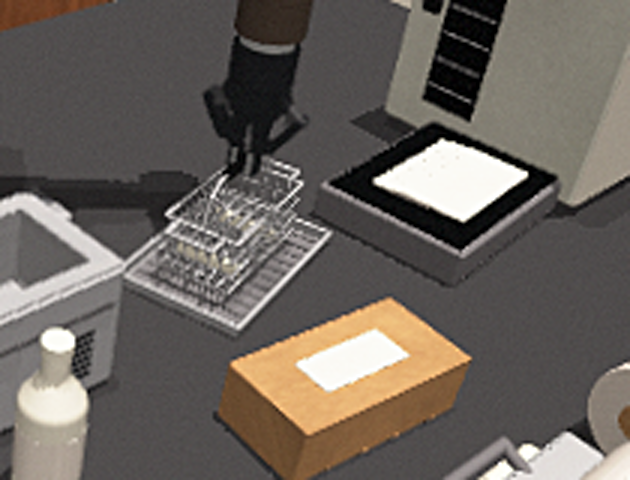

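The basket hangs level over the tray, aligned, its base around (200,275). I lower the last 17 mm gently.

Call:
servo_tool(
  commands=[
    [[255,0,0,0.004,0,0,0],[255,0,0,0.004,0,0,0],[255,0,0,0.002,0,0,0],[255,0,0,0.002,0,0,0],[255,0,0,0.001,0,0,0],[255,0,0,0,0,0,0],[255,0,0,0,0,0,0]],
  ],
)

```text
clock: 12.2
position: [470.4, 397.2, 122.5]
ee_rot: [0.801, -0.598, 0.0, -0.0]
contact_force: [-0.1, -0.5, -5.1]
gripper_width: 12.4
grasp_force: 58.7
```

Call:
servo_tool(
  commands=[
    [[255,0,0,0.001,0,0,0],[255,0,0,0.001,0,0,0],[255,0,0,0,0,0,0]],
  ],
)

```text
clock: 12.45
position: [470.3, 397.0, 120.1]
ee_rot: [0.801, -0.598, -0.0, 0.0]
contact_force: [0.8, 0.2, -4.8]
gripper_width: 12.1
grasp_force: 58.7
```

Call:
servo_tool(
  commands=[
    [[255,0,0,0.001,0,0,0],[255,0,0,0.001,0,0,0],[255,0,0,0,0,0,0]],
  ],
)

```text
clock: 12.7
position: [470.3, 397.0, 118.0]
ee_rot: [0.801, -0.598, -0.0, 0.0]
contact_force: [-0.4, 0.0, -4.7]
gripper_width: 12.0
grasp_force: 58.7
```

Call:
servo_tool(
  commands=[
    [[255,0,0,0.001,0,0,0],[255,0,0,0.001,0,0,0],[255,0,0,0,0,0,0]],
  ],
)

```text
clock: 12.95
position: [470.2, 397.0, 116.0]
ee_rot: [0.801, -0.598, -0.0, 0.0]
contact_force: [-0.4, 0.1, -4.3]
gripper_width: 12.3
grasp_force: 58.7
```

Call:
servo_tool(
  commands=[
    [[255,0,0,0.001,0,0,0],[255,0,0,0,0,0,0],[255,0,0,0,0,0,0]],
  ],
)

```text
clock: 13.2
position: [470.4, 397.1, 115.3]
ee_rot: [0.801, -0.598, 0.0, 0.0]
contact_force: [0.4, -0.5, -4.4]
gripper_width: 11.8
grasp_force: 58.8
```

Call:
servo_tool(
  commands=[
    [[255,0,0,0.001,0,0,0],[255,0,0,0,0,0,0],[255,0,0,0,0,0,0]],
  ],
)

```text
clock: 13.45
position: [470.5, 397.1, 115.1]
ee_rot: [0.801, -0.598, 0.0, -0.0]
contact_force: [0.2, -1.8, 1.0]
gripper_width: 12.2
grasp_force: 59.2
```

Contact is felt at the expected height (115 mm). I release and retreat.

Call:
servo_tool(
  commands=[
    [[0,0,0,0,0,0,0],[0,0,0,0,0,0,0],[0,0,0,0,0,0,0],[0,0,0,0,0,0,0],[0,0,0,0,0,0,0],[0,0,0,0,0,0,0]],
  ],
)

```text
clock: 13.95
position: [470.5, 397.3, 114.5]
ee_rot: [0.801, -0.598, 0.0, -0.0]
contact_force: [0.7, 1.0, -0.4]
gripper_width: 82.9
grasp_force: 0.0
```

Call:
servo_tool(
  commands=[
    [[0,0,0,-0.01,0,0,0],[0,0,0,-0.02,0,0,0],[0,0,0,-0.03,0,0,0],[0,0,0,-0.03,0,0,0],[0,0,0,-0.03,0,0,0],[0,0,0,-0.03,0,0,0],[0,0,0,-0.03,0,0,0],[0,0,0,0,0,0,0],[0,0,0,0,0,0,0]],
  ],
)

```text
clock: 14.7
position: [470.9, 397.8, 297.7]
ee_rot: [0.801, -0.598, 0.0, -0.003]
contact_force: [-0.2, -0.3, -0.4]
gripper_width: 85.5
grasp_force: 0.0
```

```bash
python3 -c "
from h import *
go([470,396,115])
c=cams.get_image('scene');a=cv2.resize(c['frame'][120:270,160:410],None,fx=3,fy=3,interpolation=2)
cv2.imwrite('pics/end.png',a)"
```

```text
pos [470.9 397.8 297.7] yaw_y -163.5 tilt [ 0.  0. -1.] j [ 1.   0.3  0.1  0.  -1.3 -0.7] F [-0.2 -0.3 -0.4] t 14.7
shift [  2.1   2.3 182.7]
```

View pics/end.png

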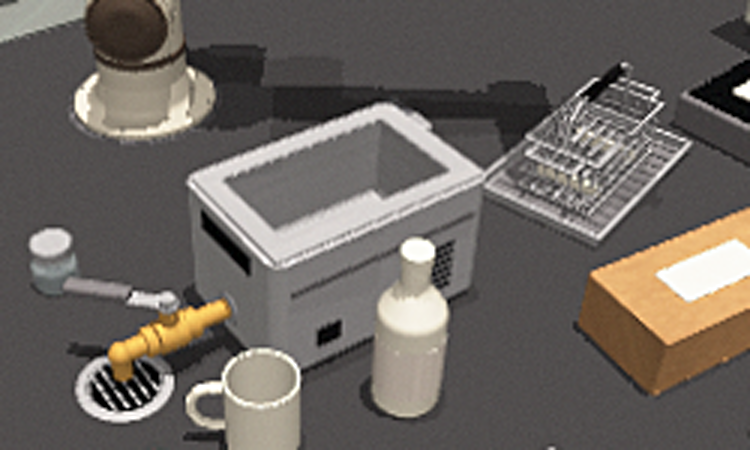

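The basket stands flat inside the tray (around (590,150)), the lever is at 45° (sleeve at (97,288)), and nothing else has moved. Handing in.

```bash
python3 -c "
from h import *
print(ticket.job_done())"
```

```text
the job is handed in; nothing more can be done
None
```

The job is handed in: the basket stands flat in the middle of the drip tray, the drain lever measured about 45–47° (half open), the other things look unmoved in the last picture, and the arm finished clear at about 15 s; no verdict was returned.

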